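Open the tall screw-cap pot in the carrom shop

TASK

Open the tall pot: unscrew its wooden cap anticlockwise (seen from above), regripping between twists as needed, until it is loose, then lift it straight off and set it gently down, right way up, on the marble slab. Leave the cap of the short pot where it is.

Things in the scene. Friction and masses are not known exactly. Their poses are not given: they have to be found in the camera images.
- tall_cap: Wooden screw cap of the tall pot, 54 mm across, 34 mm high, 90 g; origin: centre of its underside, z up. Grip across it from above at any yaw, pads 16 to 28 mm above the underside. Brass line on top along +x. Starts with +x 120 to 139 deg clockwise of the pot's +x; turned anticlockwise to within 10 deg of it, it is free to lift (stop 13 deg beyond). Turns easily, does not rise meanwhile; 1.5 mm side play.
- tall_pot: Aluminium pot fixed to the counter, 66 mm in diameter, the taller of two alike; origin: centre of its underside, z up. Neck rim at 115 mm, neck 44 mm wide over the ledges that hold two lugs in the cap, shoulder at 98 mm; the seated cap's underside is at 99 mm, its top at 133 mm. Dark line on the shoulder along +x.
- slab: Chipped marble slab fixed to the counter, 100 x 100 x 15 mm; origin at the centre of its underside, so its top is at 15 mm.
- short_cap: The like wooden cap (54 mm in diameter, 34 mm high) on the short pot (66 mm in diameter, rim at 70 mm, cap top at 88 mm); origin at the centre of its underside. To be left alone.

How it is judged:
On the way, in this order (a step that is already met when the one before it is completed fails the run):
1. the tall pot's cap has been turned loose while still down on the pot (angle between the x axis of tall_cap and the x axis of tall_pot, either way round below 0.26 rad and z of tall_cap in the frame of tall_pot below 0.105 m and horizontal distance between tall_cap and tall_pot below 0.01 m), for 0.1 s.
2. the cap has been lifted clear of the pot (z of tall_cap in the frame of tall_pot above 0.12 m), for 0.1 s.
At the end, for the whole second after the job is handed in: The tall pot's cap stands at rest and released on the marble slab, right way up (within 10 degrees), its centre within 35 mm of the slab's centre, its underside on the slab's top (within 5 mm); the short pot's cap is within 15 mm of where it was (horizontal distance between tall_cap and slab below 0.035 m and z of tall_cap in the frame of slab between 0.011 and 0.02 m and angle between tall_cap's own z axis and vertical below 0.17 rad and linear speed of tall_cap below 0.03 m/s and angular speed of tall_cap below 0.3 rad/s and distance of short_cap from where it was at the start of the episode below 0.015 m); the robot touches nothing.
It fails at once if the short pot's cap is moved off its place by 15 mm or more (distance of short_cap from where it was at the start of the episode above 0.015 m).
It fails at once if the cap is dropped or slammed on the slab (faster than 0.6 m/s just above it) (horizontal distance between tall_cap and slab below 0.08 m and z of tall_cap in the frame of slab below 0.05 m and linear speed of tall_cap above 0.6 m/s).
It also fails if it takes over 51 s, if anything falls off the work surface, if the arm or the gripper's body presses on something with over 40 N, if the wrist force passes 120 N, or if a joint passes its speed limit or range.

ROBOT

A 6-joint arm with a two-finger parallel gripper is mounted at the origin on the work surface. World frame = base frame: x ahead of the robot, y to its left, z up, the work surface at z = 0. Lengths are in m, angles in rad, forces in N, time in s.
With the tool pointing down it reaches from about 0.35 to 0.725 m from the base axis. Payload 4.3 kg.
Tool frame: the origin (TCP) lies between the finger pads; the fingertips stand 22 mm ahead of it and the grasp point (between the pads) lies 3 mm ahead of it; z points along the fingers, y is the direction in which the jaws open and shut (so a half turn about z gives the same grasp; the last joint's range is limited). The gripper opens to 85 mm and grips with 20 to 120 N. Pads are 22 mm wide; open, the fingers measure 114 mm over their backs; the gripper's body (76 mm by 85 mm) begins 54 mm behind the grasp point. The pads swing forward as they close: fully open they stand 13 mm farther back than shut.
Start: joints at [1.11, 0.377, 0.081, 1.274, 0, 1.46], TCP at [0.198, 0.54, 0.253] pointing down, gripper open.
Joint ranges: [-2.72, 2.72], [-0.84, 1.66], [-1.02, 1.22], [-1.77, 2.12], [-1.37, 1.28], [-3.14, 3.14]. Speed limits (rad/s): [2.57, 2.57, 3.14, 3.14, 3.14, 3.14].

INTERFACE

Orientations are given as a rotation vector (axis times angle).
In Python, from bench import r, viewer, job gives the robot as it stands. The module is installed in compiled form; this text tells all that it offers.
- The arm moves only by the shell command python3 -m handwheel 'ROWS' [FORCE]. ROWS is a JSON object of lists of equal length, an entry for each row: "travel": the shift along the tool's x, y, z in mm, a list of three; "turn": the turn, a rotation vector about the tool's x, y, z in rad, a list of three; "hand": the opening, from 0 (shut) to 1 (fully open). In form: {"travel": [[dx, dy, dz], ...], "turn": [[ax, ay, az], ...], "hand": [hand, ...]}. A call has 1 to 12 rows; each row is the pose to reach, as a shift and turn from the pose commanded when the call began, along the tool's axes at that moment; what a row does not reach only later rows make up. A row lasts 1/10 s, in which the tool goes at most 50 mm and 8.59 degrees, less where a joint would pass 70% of its speed; a pose out of reach is approached as far as the arm can. A call with a gripper value outside its range is refused whole. The fingers move at their own pace and stop on an object; FORCE is the grip in N (left out, the last holds). Time passes only in rows, so rows that repeat a pose let the fingers close. It gives the time, the measured TCP pose, the force and the opening at its end, in the units of the state.
- r.sense(): the state, without advancing time (a new reading comes with each control period).
- viewer.read_camera(name): name is "scene" or "side" or "wrist"; returns (picture, depth): 420x560x3 uint8, red, green, blue; 420x560 float32, m along the optical axis (not along the pixel's ray), 0 where there is no reading.
- viewer.camera_info(name): a dict with "fov_y" (degrees; the focal length in pixels is half the picture's height over the tangent of half this angle, whatever the lens; pixels are square), "cx", "cy" (the principal point, pixels), "k1" (the pictures are not rectified: a ray, as slopes to the right and down, at radius r is drawn at 1 + k1 r^2 times it, then the intrinsics apply), "xyz" and "orientation" of the camera in the world; the wrist camera has in their place "hand_eye" (4x4, takes a point from camera to tool coordinates, whose origin is the TCP and whose axes are the flange's). Camera axes: x right, y down, z forward; pixel columns grow to the right and rows downward; lengths in m; the calibration is good to about 2 mm. A picture is of the moment at which its call begins: read the wrist's pose just before it. camera_info takes no time and is no camera call.
- job.close_job(): hands the job in, once; it reports no verdict.
The state is a dict: "time": time; "qpos": joint angles; "joint_vel": joint speeds; "joint_torque": joint torques, N m; "eef_pos": TCP position; "orientation": TCP orientation; "wrist_force": force on the tool from outside, world axes, zero at the start; "wrist_torque": the same for the moment, N m; "gripper_width": finger opening in m.
Only numpy, scipy, OpenCV 4.12 (cv2) and the standard library are available. Lean on these libraries where they do the work, as an engineer would, in place of code of your own. Each camera call takes 0.05 s, during which the arm holds its last target.

## Working session

There is one attempt and no reset: what is moved stays moved. The work goes in short steps, Python scripts to look and compute and a shell command to move; the robot and the scene stay as the last step left them, time stands still between calls to the robot, and variables do not carry over. Pictures are saved under pics/ and viewed, and the job is handed in when it is done.

```bash
mkdir -p pics; cat > h.py <<'E'
import numpy as np, cv2
from scipy.spatial.transform import Rotation as R
from bench import r, viewer, job
def K(n):
    i=viewer.camera_info(n); f=210/np.tan(np.radians(i["fov_y"])/2); return i,f
def pose(n,s=None):
    i=viewer.camera_info(n)
    if "hand_eye" in i:
        s=s or r.sense(); T=np.eye(4);T[:3,:3]=R.from_rotvec(s["orientation"]).as_matrix();T[:3,3]=s["eef_pos"]
        return T@np.array(i["hand_eye"])
    T=np.eye(4); o=np.array(i["orientation"]); T[:3,:3]=o if o.shape==(3,3) else R.from_rotvec(o).as_matrix();T[:3,3]=i["xyz"];return T
def ray(n,u,v):
    i,f=K(n); d=np.array([(u-i["cx"])/f,(v-i["cy"])/f]); p=d.copy()
    for _ in range(30): p=d/(1+i["k1"]*(p@p))
    return np.array([p[0],p[1],1])
def atz(n,u,v,z,T):
    d=T[:3,:3]@ray(n,u,v); o=T[:3,3]; return o+d*(z-o[2])/d[2]
def atd(n,u,v,d,T): return T[:3,:3]@(ray(n,u,v)*d)+T[:3,3]
def proj(n,P,T):
    i,f=K(n); p=(np.asarray(P)-T[:3,3])@T[:3,:3]; s=p[:2]/p[2]; s=s*(1+i["k1"]*(s@s)); return s*f+[i["cx"],i["cy"]]
def snap(n,tag):
    s=r.sense(); T=pose(n,s); im,d=viewer.read_camera(n)
    cv2.imwrite(f"pics/{tag}.png",im[:,:,::-1]); np.savez(f"pics/{tag}.npz",im=im,d=d,T=T); return im,d,T
E
python3 - <<'E'
from h import *
for n in ["scene","side","wrist"]:
    snap(n,n+"0"); print(n,viewer.camera_info(n))
print(r.sense())
E
```

```text
scene {'fov_y': 45.1767023821003, 'cx': 279.9588124217763, 'cy': 204.17485421063165, 'k1': -0.05781878453734044, 'xyz': array([1.2688682 , 0.04539956, 0.86117741]), 'orientation': array([-1.72439318, -1.86008197,  0.72265043])}
side {'fov_y': 42.22643618811354, 'cx': 275.9184933478925, 'cy': 208.79107229298378, 'k1': -0.22056403679385295, 'xyz': array([0.29377216, 0.63489046, 0.78488533]), 'orientation': array([-0.52361153,  2.73215069, -1.1437849 ])}
wrist {'fov_y': 66.07181528833124, 'cx': 283.2108785233762, 'cy': 205.0493544059566, 'k1': -0.005298103443938328, 'hand_eye': array([[-5.09883325e-05, -9.49193276e-01, -3.14693695e-01,
         8.08398523e-02],
       [ 9.99999984e-01,  4.85129419e-06, -1.76657964e-04,
        -8.73764442e-04],
       [ 1.69209223e-04, -3.14693699e-01,  9.49193261e-01,
        -1.21095581e-01],
       [ 0.00000000e+00,  0.00000000e+00,  0.00000000e+00,
         1.00000000e+00]])}
{'time': 0.15, 'qpos': array([ 1.10967344e+00,  3.77895592e-01,  7.99800885e-02,  1.27436604e+00,
       -5.20944211e-06,  1.46048609e+00]), 'joint_vel': array([-0.00046301, -0.00352017,  0.00542845, -0.00081502,  0.00046844,
       -0.00074133]), 'joint_torque': array([ 5.70581142e-04, -4.64036250e+01,  2.70170385e+01,  1.39298683e-02,
       -8.54284417e-05,  9.01400341e-07]), 'eef_pos': array([0.19741334, 0.53958992, 0.2525936 ]), 'orientation': array([-5.48161486e-01, -3.09297911e+00,  2.24040257e-03]), 'wrist_force': array([-0.15007656,  0.47328883, -0.60234233]), 'wrist_torque': array([ 0.06445101,  0.03810332, -0.0090369 ]), 'gripper_width': 0.08541290772381663}
```

View pics/scene0.png

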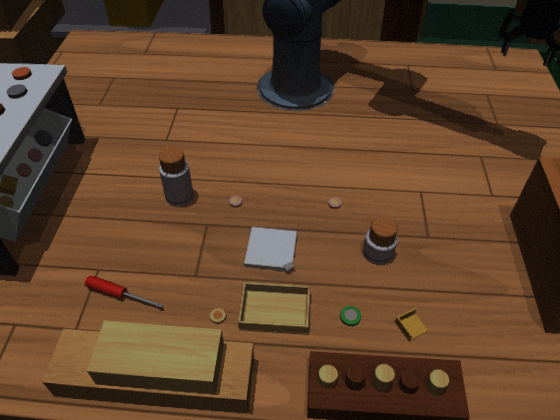

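View pics/side0.png

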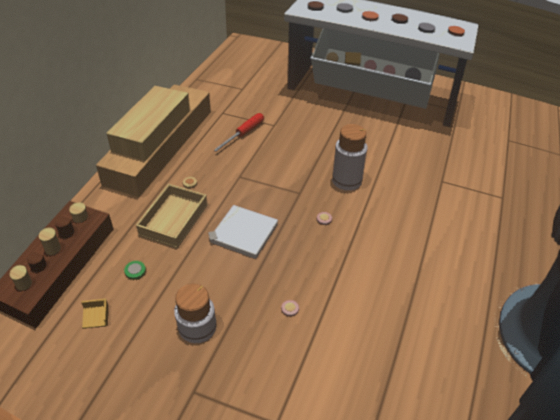

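View pics/wrist0.png

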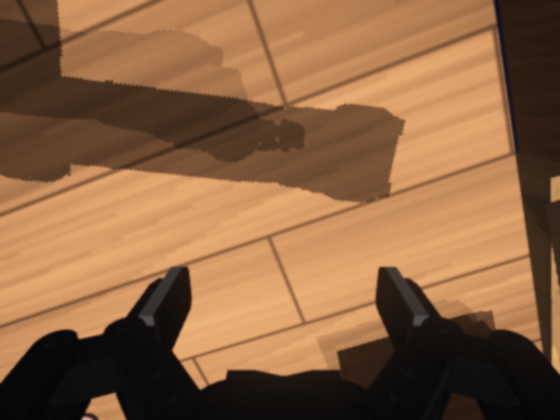

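The scene view shows the tall pot's cap at (173,155), the short pot's cap at (383,228) and the slab at (271,248). The side view shows them at (353,135), (194,300) and (245,230).

```bash
python3 - <<'E'
from h import *
for n,pts in {"scene":[("tall",173,154,.133),("short",383,227,.088),("slab",271.5,248,.015)],"side":[("tall",353,134,.133),("short",194,300,.088),("slab",245,231,.015)]}.items():
    D=np.load(f"pics/{n}0.npz")
    for nm,u,v,z in pts:
        print(n,nm,atz(n,u,v,z,D["T"]).round(4), atd(n,u,v,D["d"][int(v),int(u)],D["T"]).round(4))
    im=D["im"][:,:,::-1]
    a=[cv2.resize(im[v-35:v+35,u-35:u+35],(380,380),interpolation=cv2.INTER_CUBIC) for u,v in ([(175,165),(271,248)] if n=="scene" else [(353,145),(245,231)])]
    cv2.imwrite(f"pics/crop_{n}.png",np.hstack(a))
E
```

```text
scene tall [ 0.4687 -0.2426  0.133 ] [ 0.4667 -0.2434  0.1311]
scene short [0.6028 0.2073 0.088 ] [0.6029 0.2073 0.0881]
scene slab [ 0.6165 -0.0167  0.015 ] [ 0.6131 -0.0171  0.0106]
side tall [ 0.463  -0.2378  0.133 ] [ 0.4633 -0.2393  0.1318]
side short [0.5892 0.2142 0.088 ] [0.5895 0.2139 0.0875]
side slab [ 0.6038 -0.0134  0.015 ] [ 0.6032 -0.0121  0.0165]
```

View pics/crop_scene.png

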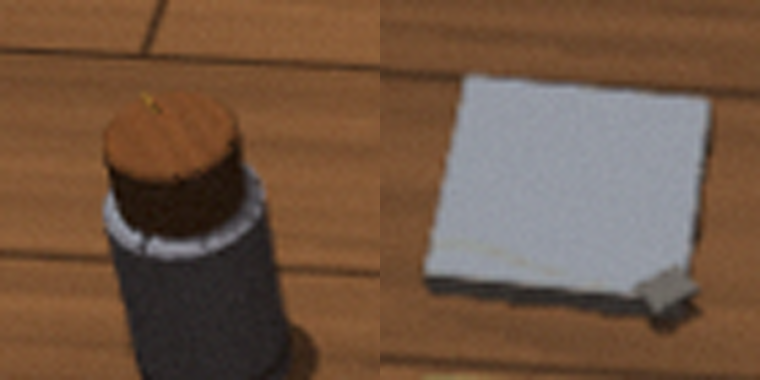

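View pics/crop_side.png

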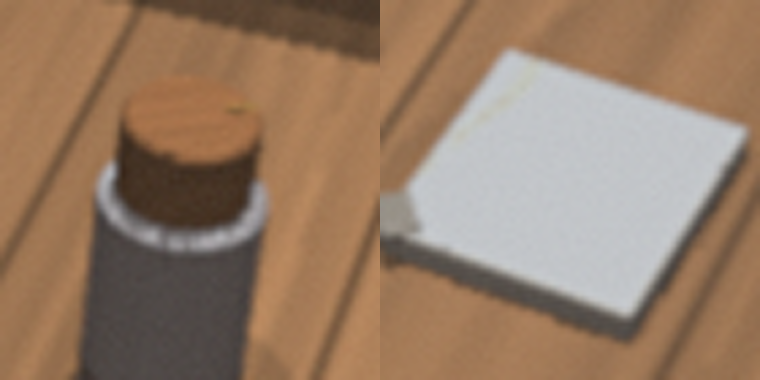

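```bash
python3 -m handwheel '{"travel":[[-30,-30,0],[-61,-61,0],[-92,-91,0],[-122,-122,0],[-153,-152,0],[-183,-182,0],[-214,-213,0],[-244,-243,0],[-275,-274,0],[-305,-304,0],[-305,-304,0],[-305,-304,0]],"turn":[[0,0,0.12],[0,0,0.24],[0,0,0.36],[0,0,0.48],[0,0,0.6],[0,0,0.72],[0,0,0.84],[0,0,0.96],[0,0,1.08],[0,0,1.2],[0,0,1.2],[0,0,1.2]],"hand":[1,1,1,1,1,1,1,1,1,1,1,1]}'
python3 - <<'E'
from h import *
s=r.sense(); M=R.from_rotvec(s["orientation"]).as_matrix()
print(s["qpos"].round(3), M.round(4)); print(M.T@(np.array([.465,-.24,.253])-s["eef_pos"])*1000)
E
```

```text
time: 1.35
eef_pos: [0.3796, 0.149, 0.2531]
orientation: [-2.201, -2.241, 0.0]
wrist_force: [-0.2, 0.6, 0.6]
gripper_width: 0.0857
[ 2.180e-01  4.100e-02 -3.460e-01  1.185e+00  1.000e-03  1.771e+00] [[-1.800e-02  9.998e-01 -6.000e-04]
 [ 9.998e-01  1.800e-02  5.000e-04]
 [ 5.000e-04 -6.000e-04 -1.000e+00]]
[-3.90482750e+02  7.83372456e+01 -1.12871589e-01]
```

```bash
python3 -m handwheel '{"travel":[[-40,8,0],[-80,16,0],[-120,24,0],[-160,32,0],[-200,40,0],[-240,48,0],[-280,56,0],[-320,64,0],[-360,72,0],[-390,78,0],[-390,78,0],[-390,78,0]],"turn":[[0,0,0],[0,0,0],[0,0,0],[0,0,0],[0,0,0],[0,0,0],[0,0,0],[0,0,0],[0,0,0],[0,0,0],[0,0,0],[0,0,0]],"hand":[1,1,1,1,1,1,1,1,1,1,1,1]}'
python3 - <<'E'
from h import *
im,d,T=snap("wrist","wrist1"); print(r.sense()["qpos"].round(3), d[205,283])
cv2.imwrite("pics/wrist1c.png",cv2.resize(im[100:320,160:400,::-1],(720,660)[:2] if 0 else (648,594),interpolation=cv2.INTER_CUBIC))
E
```

```text
time: 2.55
eef_pos: [0.4657, -0.2374, 0.2527]
orientation: [-2.196, -2.244, -0.001]
wrist_force: [-1.0, -0.2, -0.1]
gripper_width: 0.0853
[-5.930e-01  2.710e-01 -7.000e-02  1.231e+00  1.000e-03  9.560e-01] 0.25368538
```

View pics/wrist1c.png

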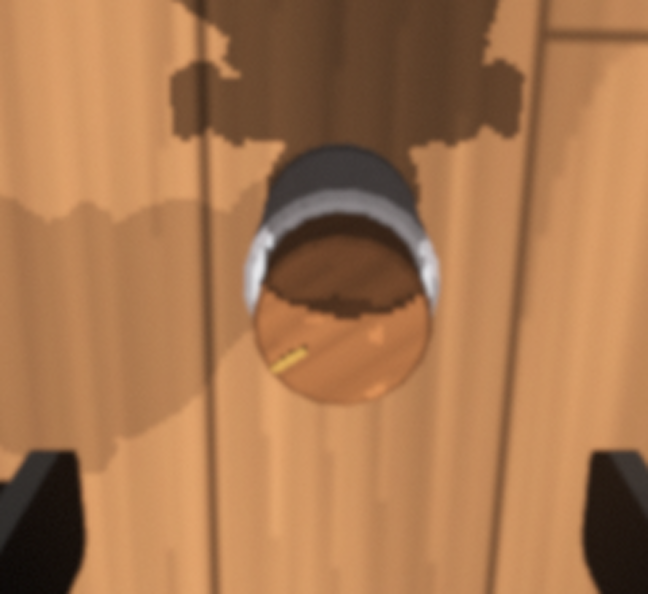

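The wrist view puts the cap's top circle centre at crop (342,318). The brass mark runs from (273,371) to (308,349), and image right is world +x. The cap hides the pot's line, so I'll move to look from the +x side.

```bash
python3 -m handwheel '{"travel":[[-35,35,0],[-70,70,0],[-100,100,0],[-100,100,0],[-100,100,0]],"turn":[[0,0,0],[0,0,0],[0,0,0],[0,0,0],[0,0,0]],"hand":[1,1,1,1,1]}'
python3 - <<'E'
from h import *
im,d,T=snap("wrist","wrist2")
p=proj("wrist",[.466,-.24,.11],T).astype(int); print(p)
u,v=p; a=max(v-70,0); b=max(u-80,0)
print(a,b)
cv2.imwrite("pics/wrist2c.png",cv2.resize(im[a:a+140,b:b+160,::-1],(640,560),interpolation=cv2.INTER_CUBIC))
E
```

```text
time: 3.1
eef_pos: [0.5678, -0.335, 0.2521]
orientation: [-2.195, -2.244, -0.0]
wrist_force: [-0.4, 0.0, -0.9]
gripper_width: 0.0855
[152  74]
4 72
```

View pics/wrist2c.png

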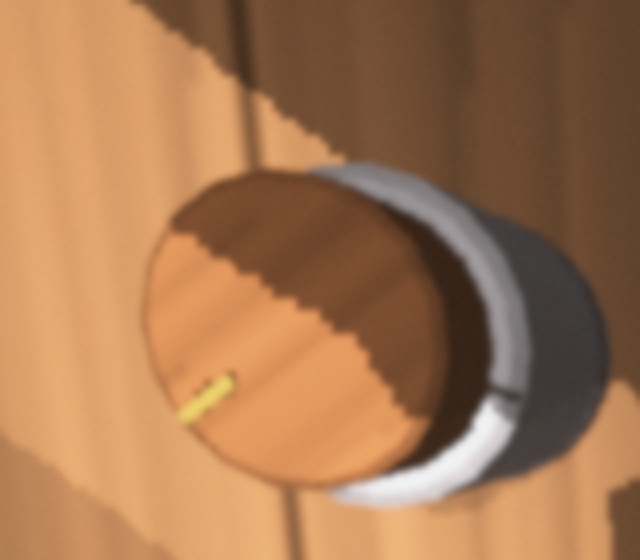

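The dark line is at crop (492,390)–(520,403) and the brass mark at (182,420)–(232,381).

```bash
python3 - <<'E'
from h import *
from scipy.optimize import least_squares
D=np.load("pics/wrist2.npz");T=D["T"]
W=lambda x,y,z:atz("wrist",72+x/4-.375,4+y/4-.375,z,T)
def fit(E):
    E=np.array(E); return least_squares(lambda p:np.hypot(*(E[:,:2]-p[:2]).T)-p[2],[*E.mean(0)[:2],.027]).x
c=fit([W(x,y,.133) for x,y in [(143,310),(447,345),(275,170),(322,487),(180,218),(185,424),(400,465),(400,222)]])
s=fit([W(x,y,.098) for x,y in [(350,165),(440,200),(500,268),(530,370),(505,440),(440,492),(380,505)]])
print(c,s)
b1,b2=W(182,420,.133),W(232,381,.133); l1,l2=W(492,390,.098),W(520,403,.098)
A=lambda v:np.degrees(np.arctan2(v[1],v[0]))
print("brass",A(b1[:2]-c[:2]),A(b2[:2]-c[:2]),A(b1-b2)); print("line",A(l1[:2]-s[:2]),A(l2[:2]-s[:2]),A(l1[:2]-c[:2]),A(l2[:2]-c[:2]))
D=np.load("pics/wrist1.npz");T=D["T"]
W=lambda x,y,z:atz("wrist",160+x/2.7-.3,100+y/2.7-.3,z,T)
c=fit([W(x,y,.133) for x,y in [(254,318),(431,318),(342,405),(280,258),(405,258),(280,380),(404,380)]]); b1,b2=W(273,371,.133),W(308,349,.133)
print(c,A(b1[:2]-c[:2]),A(b2[:2]-c[:2]),A(b1-b2))
E
```

```text
[ 0.46929013 -0.2498131   0.02647018] [ 0.46904717 -0.25018106  0.03191713]
brass -146.70821082785494 -148.00965439357273 -145.0983914342682
line -18.999766485932696 -19.838894733264397 -19.94663208072131 -20.609150927683068
[ 0.46812724 -0.24879765  0.02650038] -141.7863813791722 -138.93124584340984 -144.75962884857535
```

```bash
python3 - <<'E'
from h import *
s=r.sense(); M=R.from_rotvec(s["orientation"]).as_matrix()
print(M.round(4)); print(M.T@(np.array([.4687,-.2493,.124])-s["eef_pos"])*1000, s["eef_pos"])
E
```

```text
[[-0.0221  0.9998 -0.0011]
 [ 0.9998  0.0221  0.0014]
 [ 0.0014 -0.0011 -1.    ]]
[ 87.27412381 -96.52711552 129.27848784] [ 0.56727555 -0.33459242  0.25305522]
```

```bash
python3 -m handwheel '{"travel":[[30,-33,0],[60,-66,0],[87,-96.5,0],[87,-96.5,0],[87,-96.5,25],[87,-96.5,50],[87,-96.5,75],[87,-96.5,100],[87,-96.5,115],[87,-96.5,125],[87,-96.5,129],[87,-96.5,129]],"turn":[[0,0,0],[0,0,0],[0,0,0],[0,0,0],[0,0,0],[0,0,0],[0,0,0],[0,0,0],[0,0,0],[0,0,0],[0,0,0],[0,0,0]],"hand":[1,1,1,1,1,1,1,1,1,1,1,1]}' 50
python3 - <<'E'
from h import *
s=r.sense(); print(s["eef_pos"],s["wrist_force"])
im,d,T=snap("wrist","wrist3"); 
E
```

```text
time: 4.35
eef_pos: [0.4691, -0.2511, 0.1247]
orientation: [2.198, 2.244, 0.0]
wrist_force: [-0.4, -0.9, 0.7]
gripper_width: 0.0853
[ 0.46905319 -0.25113795  0.12473727] [-0.39026362 -0.85537563  0.69723251]
```

View pics/wrist3.png

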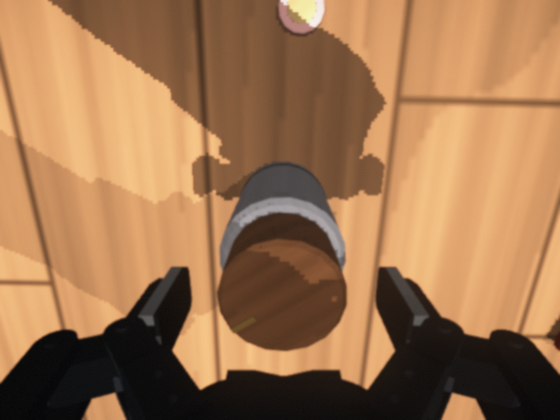

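The cap is centred between the fingers (u≈282), with its circle spanning 218–347 by 239–349.

```bash
python3 - <<'E'
from h import *
D=np.load("pics/wrist3.npz");T=D["T"]
for p in [(218.5,290),(347,290),(282,239),(282,349)]: print(atz("wrist",*p,.133,T).round(4))
E
python3 -m handwheel '{"travel":[[0,0,0],[0,0,0],[0,0,0],[0,0,0],[0,0,0],[0,0,0],[0,0,0],[0,0,0]],"turn":[[0,0,0],[0,0,0],[0,0,0],[0,0,0],[0,0,0],[0,0,0],[0,0,0],[0,0,0]],"hand":[0.5,0.45,0.4,0.4,0.4,0.4,0.4,0.4]}' 50
```

```text
[ 0.4425 -0.2452  0.133 ]
[ 0.4943 -0.2442  0.133 ]
[ 0.4676 -0.2222  0.133 ]
[ 0.4686 -0.2742  0.133 ]
time: 5.2
eef_pos: [0.4697, -0.252, 0.1253]
orientation: [2.198, 2.242, 0.001]
wrist_force: [-1.0, 1.4, 6.0]
gripper_width: 0.0525
```

```bash
python3 -m handwheel '{"travel":[[0,0,0],[0,0,0],[2,0,0],[2,0,0],[2,0,0],[2,0,0],[2,0,0],[2,0,0],[2,0,0],[2,0,0]],"turn":[[0,0,0],[0,0,0],[0,0,0],[0,0,0],[0,0,0],[0,0,0],[0,0,0],[0,0,0],[0,0,0],[0,0,0]],"hand":[0.8,0.8,0.8,0.8,0.5,0.4,0.4,0.4,0.4,0.4]}' 50
for i in 1; do python3 - <<'E'
from h import *
s=r.sense(); print(s["eef_pos"],s["wrist_force"],s["wrist_torque"],s["qpos"])
E
done
python3 -m handwheel '{"travel":[[0,0,0],[0,0,0],[0,0,0],[0,0,0],[0,0,0]],"turn":[[0,0,-0.1],[0,0,-0.2],[0,0,-0.3],[0,0,-0.4],[0,0,-0.4]],"hand":[0.4,0.4,0.4,0.4,0.4]}'
python3 -c "
from h import *
s=r.sense(); print(s['eef_pos'],s['wrist_force'],s['wrist_torque'],s['qpos'])
im,d,T=snap('wrist','wrist4')"
```

```text
time: 6.2
eef_pos: [0.469, -0.2495, 0.1244]
orientation: [-2.199, -2.244, -0.0]
wrist_force: [-0.7, 1.8, 3.6]
gripper_width: 0.0526
[ 0.46904362 -0.24949998  0.124422  ] [-0.70764514  1.75339871  3.64006726] [0.21057069 0.23561482 0.00425017] [-6.08402846e-01  3.64970270e-01 -2.83071256e-01  9.22776784e-01
  1.91460300e-04  9.42368870e-01]
time: 6.7
eef_pos: [0.4696, -0.25, 0.1244]
orientation: [1.709, 2.635, -0.0]
wrist_force: [-0.2, 0.1, 2.0]
gripper_width: 0.0529
[ 0.46957082 -0.2499758   0.1244439 ] [-0.19879596  0.07231524  1.97595557] [-0.13418906 -0.02942753  0.06226613] [-6.08470006e-01  3.65263579e-01 -2.82567212e-01  9.21752041e-01
  5.64515488e-06  5.42526667e-01]
```

View pics/wrist4.png

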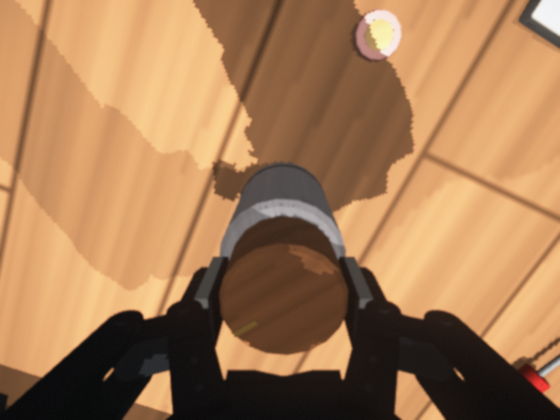

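The brass mark is still at (245,328) in the image, so the cap turns with the gripper. I'll keep turning.

```bash
python3 -m handwheel '{"travel":[[0,0,0],[0,0,0],[0,0,0],[0,0,0],[0,0,0],[0,0,0],[0,0,0],[0,0,0],[0,0,0],[0,0,0],[0,0,0],[0,0,0]],"turn":[[0,0,-0.11],[0,0,-0.22],[0,0,-0.33],[0,0,-0.44],[0,0,-0.55],[0,0,-0.66],[0,0,-0.77],[0,0,-0.88],[0,0,-0.99],[0,0,-1.1],[0,0,-1.2],[0,0,-1.2]],"hand":[0.4,0.4,0.4,0.4,0.4,0.4,0.4,0.4,0.4,0.4,0.4,0.4]}'
python3 -m handwheel '{"travel":[[0,0,0],[0,0,0],[0,0,0],[0,0,0],[0,0,0],[0,0,0],[0,0,0],[0,0,0],[0,0,0]],"turn":[[0,0,-0.1],[0,0,-0.2],[0,0,-0.3],[0,0,-0.4],[0,0,-0.5],[0,0,-0.6],[0,0,-0.6],[0,0,-0.6],[0,0,-0.6]],"hand":[0.4,0.4,0.4,0.4,0.4,0.4,0.4,0.4,0.4]}'
python3 -c "
from h import *
s=r.sense(); print(s['eef_pos'],s['wrist_force'],s['wrist_torque'],s['qpos'])
im,d,T=snap('wrist','wrist5')
im,d,T=snap('scene','scene5');cv2.imwrite('pics/scene5c.png',cv2.resize(im[120:220,120:240,::-1],(720,600),interpolation=cv2.INTER_CUBIC))"
```

```text
time: 7.95
eef_pos: [0.4694, -0.2498, 0.1245]
orientation: [-0.074, 3.14, -0.001]
wrist_force: [-0.6, -0.0, 3.1]
gripper_width: 0.0528
time: 8.85
eef_pos: [0.4693, -0.2498, 0.1245]
orientation: [-0.998, 2.978, -0.001]
wrist_force: [0.7, -0.2, 4.0]
gripper_width: 0.0531
[ 0.46933608 -0.24980346  0.12447522] [ 0.65510217 -0.16168977  3.95909784] [-0.0353315  -0.02187996 -0.04532538] [-6.08486132e-01  3.65071589e-01 -2.82766660e-01  9.22216792e-01
  6.01780153e-05 -1.25513053e+00]
```

View pics/wrist5.png

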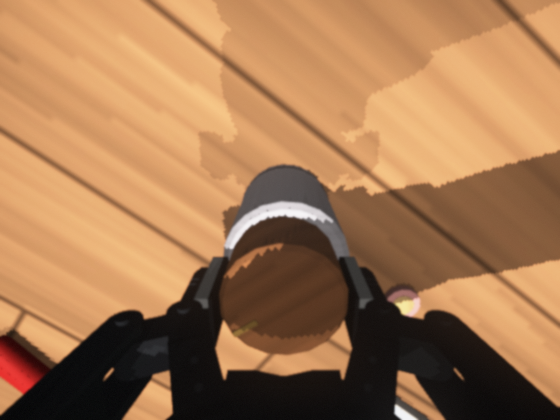

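View pics/scene5c.png

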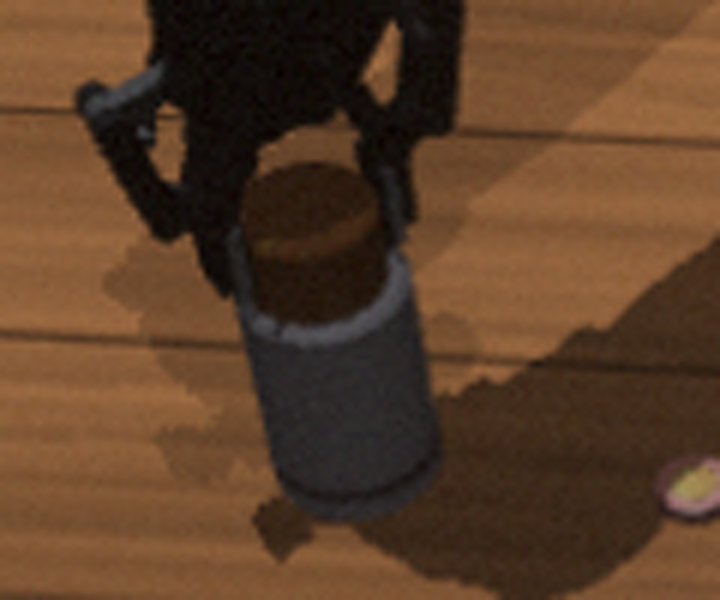

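```bash
python3 - <<'E'
from h import *
D=np.load("pics/scene5.npz");T=D["T"]
W=lambda x,y,z:atz("scene",120+x/6-.4,120+y/6-.4,z,T)
A=lambda v:np.degrees(np.arctan2(v[1],v[0])).round(1)
b=W(265,245,.133);l=W(280,327,.098)
# centre: cap edges at top
c=(W(243,210,.133)+W(383,210,.133))/2; print(c, proj("scene",[.469,-.2495,.133],T))
for c in ([.469,-.2495],[.472,-.252],c[:2]): print(A(b[:2]-c),A(l[:2]-c))
T=np.load("pics/wrist5.npz")["T"]
print(A(atz("wrist",233,332,.133,T)[:2]-[.4687,-.2493]),A(atz("wrist",255,323,.133,T)[:2]-[.4687,-.2493]),A((atz("wrist",233,332,.133,T)-atz("wrist",255,323,.133,T))))
T=np.load("pics/wrist4.npz")["T"]
print(A(atz("wrist",234,334,.133,T)-atz("wrist",257,323,.133,T)))
E
```

```text
[ 0.47084309 -0.24490339  0.133     ] [169.86179705 153.92552768]
-21.3 -15.0
-17.6 -11.2
-33.4 -25.1
-23.9 -21.7 -27.0
-126.4
```

```bash
python3 -m handwheel '{"travel":[[0,0,0],[0,0,0],[0,0,0],[0,0,-2],[0,0,-4],[0,0,-4]],"turn":[[0,0,-0.04],[0,0,-0.04],[0,0,-0.04],[0,0,-0.04],[0,0,-0.04],[0,0,-0.04]],"hand":[0.4,0.4,0.4,0.4,0.4,0.4]}'
python3 -c "
from h import *
s=r.sense(); print(s['eef_pos'],s['wrist_force'],s['wrist_torque'],s['qpos'])"
```

```text
time: 9.55
eef_pos: [0.4686, -0.2492, 0.1279]
orientation: [1.061, -2.956, -0.002]
wrist_force: [0.1, -0.3, -0.0]
gripper_width: 0.0527
[ 0.4685825  -0.24924339  0.1279263 ] [ 0.12619981 -0.27937471 -0.03575968] [-0.0603681  -0.05750548  0.02764903] [-6.08427855e-01  3.61903018e-01 -2.77691239e-01  9.32514286e-01
  5.35054787e-05 -1.29729733e+00]
```

No resistance at 3.5 mm, so I'll lift on.

```bash
python3 -m handwheel '{"travel":[[0,0,-8],[0,0,-16],[0,0,-24],[0,0,-32],[0,0,-45],[0,0,-60],[0,0,-75],[0,0,-90],[0,0,-90],[0,0,-90]],"turn":[[0,0,0],[0,0,0],[0,0,0],[0,0,0],[0,0,0],[0,0,0],[0,0,0],[0,0,0],[0,0,0],[0,0,0]],"hand":[0.4,0.4,0.4,0.4,0.4,0.4,0.4,0.4,0.4,0.4]}'
python3 -c "
from h import *
s=r.sense(); print(s['wrist_force'],R.from_rotvec(s['orientation']).as_matrix().round(3))
im,d,T=snap('side','side6')
im,d,T=snap('wrist','wrist6');cv2.imwrite('pics/side6c.png',cv2.resize(im[:,:,::-1],(560,420)))
print(d[300,283])"
```

```text
time: 10.55
eef_pos: [0.4693, -0.2497, 0.2186]
orientation: [-1.061, 2.956, -0.001]
wrist_force: [-0.1, 1.0, -0.7]
gripper_width: 0.0525
[-0.12282228  1.01139393 -0.65989798] [[-0.772 -0.636  0.001]
 [-0.636  0.772 -0.001]
 [-0.    -0.001 -1.   ]]
0.13009502
```

View pics/side6.png

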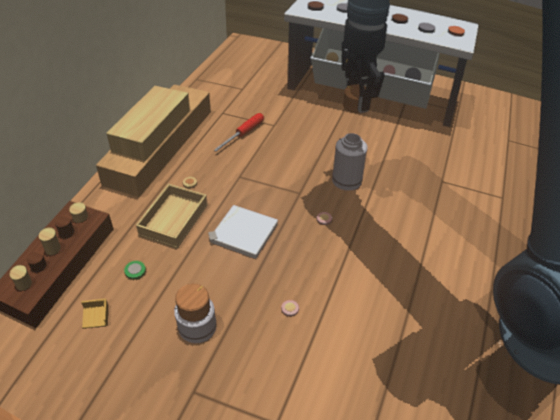

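View pics/wrist6.png

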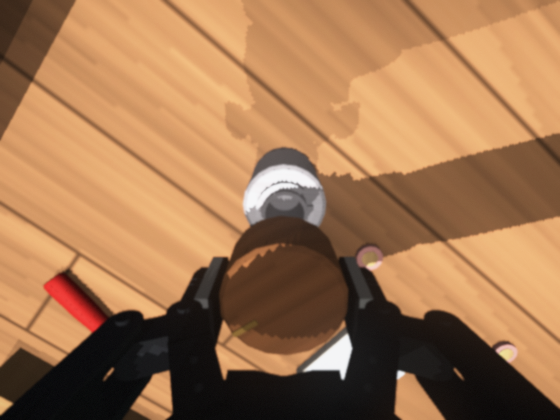

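The side view shows the bare neck at (350,143) and the cap held clear. Next I'll measure the slab's corners.

```bash
python3 - <<'E'
from h import *
k=70/380
Ts=np.load("pics/scene0.npz")["T"];Td=np.load("pics/side0.npz")["T"]
P=[atz("scene",236+(x-380)*k-.4,213+y*k-.4,.015,Ts)[:2] for x,y in [(465,75),(710,98),(690,290),(427,273)]]
Q=[atz("side",210+(x-380)*k-.4,196+y*k-.4,.015,Td)[:2] for x,y in [(510,48),(747,130),(628,318),(398,228)]]
for p in (P,Q):
    p=np.array(p); print(p.round(4),(p[0]+p[2])/2,(p[1]+p[3])/2,np.linalg.norm(p-np.roll(p,1,0),axis=1))
s=r.sense(); M=R.from_rotvec(s["orientation"]).as_matrix()
c=np.array([.609,-.0155,.22]); print(M.T@(c-s["eef_pos"])*1000)
E
```

```text
[[ 0.5605 -0.0661]
 [ 0.5649  0.0332]
 [ 0.6596  0.0306]
 [ 0.6595 -0.0694]] [ 0.6100951  -0.01773506] [ 0.61219667 -0.01810988] [0.09899881 0.0993771  0.0947744  0.10003149]
[[ 0.655  -0.0721]
 [ 0.5573 -0.0656]
 [ 0.5624  0.0334]
 [ 0.6538  0.0256]] [ 0.60872401 -0.01935666] [ 0.60558264 -0.01998312] [0.09768224 0.09792585 0.0990583  0.09175578]
[-256.98791617   91.18058434   -2.40829812]
```

```bash
python3 -m handwheel '{"travel":[[-15,5,0],[-45,16,0],[-80,28,0],[-115,40,0],[-150,52,0],[-185,65,0],[-220,77,0],[-245,85.5,0],[-255,89,0],[-255,89,0],[-255,89,0]],"turn":[[0,0,0],[0,0,0],[0,0,0],[0,0,0],[0,0,0],[0,0,0],[0,0,0],[0,0,0],[0,0,0],[0,0,0],[0,0,0]],"hand":[0.4,0.4,0.4,0.4,0.4,0.4,0.4,0.4,0.4,0.4,0.4]}'
python3 -c "
from h import *
s=r.sense(); print(s['wrist_force'],R.from_rotvec(s['orientation']).as_matrix().round(3))
im,d,T=snap('wrist','wrist7')
im,d,T=snap('side','side7')"
```

```text
time: 11.75
eef_pos: [0.6087, -0.019, 0.2178]
orientation: [1.061, -2.956, -0.0]
wrist_force: [-0.9, -0.3, -1.1]
gripper_width: 0.0529
[-0.86609899 -0.27126928 -1.05162812] [[-0.772 -0.636 -0.001]
 [-0.636  0.772 -0.   ]
 [ 0.001  0.001 -1.   ]]
```

View pics/wrist7.png

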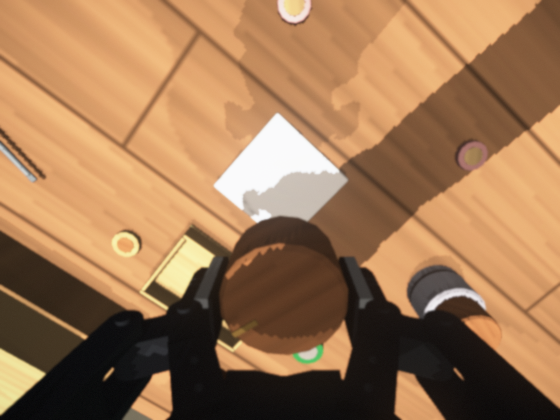

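View pics/side7.png

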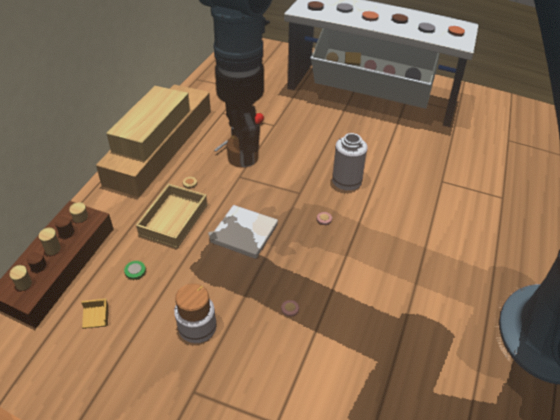

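```bash
python3 - <<'E'
from h import *
T=np.load("pics/wrist7.npz")["T"]
a=[atz("wrist",*p,.015,T)[:2] for p in [(278,113),(348,181),(214,185)]]; print(a,(a[1]+a[2])/2)
E
python3 -m handwheel '{"travel":[[0,0,10],[0,0,30],[0,0,55],[0,0,80],[0,0,105],[0,0,130],[0,0,150],[0,0,162],[0,0,168],[0,0,171],[0,0,173],[0,0,173]],"turn":[[0,0,0],[0,0,0],[0,0,0],[0,0,0],[0,0,0],[0,0,0],[0,0,0],[0,0,0],[0,0,0],[0,0,0],[0,0,0],[0,0,0]],"hand":[0.4,0.4,0.4,0.4,0.4,0.4,0.4,0.4,0.4,0.4,0.4,0.4]}'
```

```text
[array([ 0.55948193, -0.06656223]), array([0.56591471, 0.03183255]), array([ 0.65724594, -0.07236477])] [ 0.61158033 -0.02026611]
time: 13.05
eef_pos: [0.6099, -0.0188, 0.046]
orientation: [-1.061, 2.956, -0.001]
wrist_force: [-0.3, 1.6, -0.9]
gripper_width: 0.0526
```

```bash
python3 -m handwheel '{"travel":[[0,0,1],[0,0,2],[0,0,3],[0,0,4],[0,0,4]],"turn":[[0,0,0],[0,0,0],[0,0,0],[0,0,0],[0,0,0]],"hand":[0.4,0.4,0.4,0.4,0.4]}'
python3 -m handwheel '{"travel":[[0,0,0.5],[0,0,1],[0,0,1]],"turn":[[0,0,0],[0,0,0],[0,0,0]],"hand":[0.4,0.4,0.4]}'
python3 -c "
from h import *
im,d,T=snap('side','side8');cv2.imwrite('pics/side8c.png',cv2.resize(im[170:270,180:310,::-1],(780,600),interpolation=cv2.INTER_CUBIC))"
```

```text
time: 13.55
eef_pos: [0.6091, -0.0187, 0.0411]
orientation: [1.061, -2.957, -0.0]
wrist_force: [-0.2, -0.3, -0.8]
gripper_width: 0.0527
time: 13.85
eef_pos: [0.6093, -0.0187, 0.0405]
orientation: [-1.061, 2.957, -0.0]
wrist_force: [-1.0, -0.2, 1.6]
gripper_width: 0.0523
```

View pics/side8c.png

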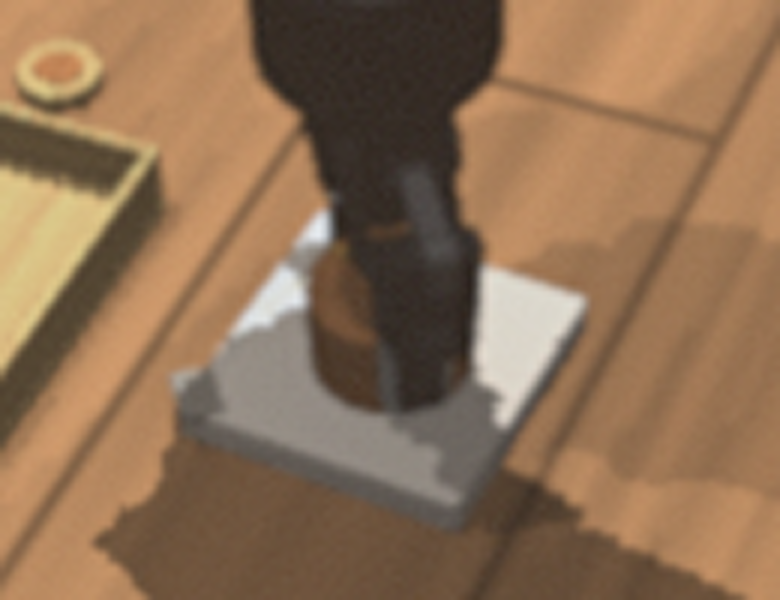

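The cap stands at about the slab's centre, just touching or nearly so. I'll lower it until contact is clear.

```bash
python3 -m handwheel '{"travel":[[0,0,0.3],[0,0,0.6],[0,0,0.6]],"turn":[[0,0,0],[0,0,0],[0,0,0]],"hand":[0.4,0.4,0.4]}'
python3 -m handwheel '{"travel":[[0,0,0.3],[0,0,0.6],[0,0,0.6]],"turn":[[0,0,0],[0,0,0],[0,0,0]],"hand":[0.4,0.4,0.4]}'
```

```text
time: 14.2
eef_pos: [0.6093, -0.0187, 0.0405]
orientation: [-1.061, 2.956, -0.0]
wrist_force: [-2.8, 1.2, 6.4]
gripper_width: 0.0527
time: 14.5
eef_pos: [0.6093, -0.0187, 0.0405]
orientation: [-1.061, 2.956, -0.0]
wrist_force: [-4.0, 0.8, 10.2]
gripper_width: 0.0527
```

Contact shows at 10 N. I'll back off 1 mm, release gradually, open and withdraw.

```bash
python3 -m handwheel '{"travel":[[0,0,-0.5],[0,0,-0.9],[0,0,-0.9],[0,0,-0.9],[0,0,-0.9],[0,0,-0.9],[0,0,-0.9],[0,0,-0.9],[0,0,-0.9],[0,0,-0.9]],"turn":[[0,0,0],[0,0,0],[0,0,0],[0,0,0],[0,0,0],[0,0,0],[0,0,0],[0,0,0],[0,0,0],[0,0,0]],"hand":[0.4,0.5,0.6,0.7,0.8,0.9,1,1,1,1]}' 20
python3 -m handwheel '{"travel":[[0,0,-5],[0,0,-15],[0,0,-30],[0,0,-50],[0,0,-75],[0,0,-100],[0,0,-130],[0,0,-150],[0,0,-150],[0,0,-150]],"turn":[[0,0,0],[0,0,0],[0,0,0],[0,0,0],[0,0,0],[0,0,0],[0,0,0],[0,0,0],[0,0,0],[0,0,0]],"hand":[1,1,1,1,1,1,1,1,1,1]}'
python3 -c "
from h import *
im,d,T=snap('side','side9');im2,d2,T2=snap('wrist','wrist9')
cv2.imwrite('pics/c9.png',np.hstack([cv2.resize(im[170:350,140:320,::-1],(400,400)),cv2.resize(im2[50:350,130:430,::-1],(400,400))]))"
```

```text
time: 15.5
eef_pos: [0.6093, -0.0187, 0.04]
orientation: [-1.061, 2.957, 0.0]
wrist_force: [-0.5, -0.2, -0.5]
gripper_width: 0.0855
time: 16.5
eef_pos: [0.6097, -0.0188, 0.1907]
orientation: [-1.061, 2.955, -0.001]
wrist_force: [0.1, 0.4, -0.4]
gripper_width: 0.0856
```

View pics/c9.png

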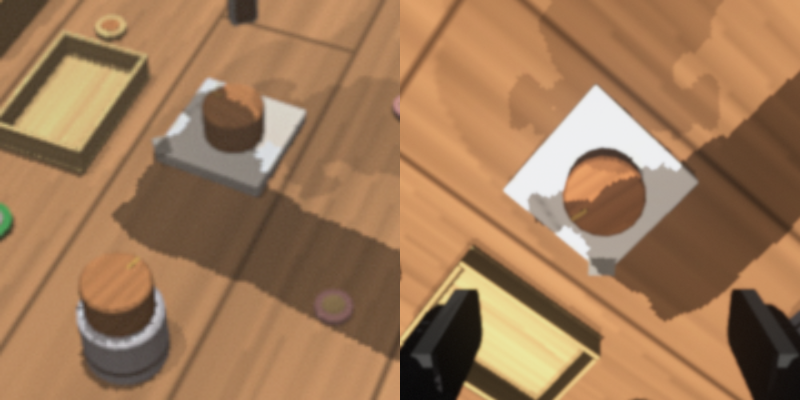

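The cap stands upright near the slab's middle (right half, circle at (604,192)), and the gripper is clear. One numeric check, then I'll hand in.

```bash
python3 - <<'E'
from h import *
D=np.load("pics/wrist9.npz");T=D["T"];d=D["d"]
u,v=130+204*.75,50+192*.75
P=np.array([atd("wrist",u+a,v+b,d[int(v+b),int(u+a)],T) for a in range(-20,21,4) for b in range(-20,21,4)])
print(P.mean(0),np.linalg.lstsq(np.c_[P[:,:2]-P.mean(0)[:2],np.ones(len(P))],P[:,2],rcond=None)[0])
job.close_job()
E
```

```text
[ 0.60559486 -0.02218571  0.04949228] [-0.00603734  0.00033243  0.04949228]
the job is handed in; nothing more can be done
```

I unscrewed the tall pot's cap about 128° anticlockwise in a single twist. It then lifted off with no resistance, and I lowered it gently onto the marble slab, released it and withdrew. The job was handed in at about 16.6 s of the 51 s allowed.

- **Last checks:** The cap's top is level (slope 0.006) at z = 0.0495 m. That matches a 34 mm cap standing on the 15 mm slab. Its centre measures about 5 mm from the slab's centre. The gripper is fully open, 150 mm above its release height, with no contact force.
- **Short pot's cap:** I never went near it, and in the last side picture it looks unmoved. I did not re-measure its position.
- **Disagreements:** My estimates of the angle left between the cap and the pot's line varied. The wrist views gave about 1° and the coarse scene view about 6–8°, so I added a further 2° before lifting. The scene and side views also put the slab's centre a few millimetres apart.

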